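Lever the banding wheel onto its spring catch

ROBOT

A 7-joint arm with a two-finger parallel gripper is mounted at the origin on the work surface; the furniture and walls round the work are solid. World frame = base frame: x ahead of the robot, y to its left, z up, the work surface at z = 0. Lengths are in mm, angles in rad, forces in N, time in s.
With the tool pointing down it reaches from about 350 to 775 mm from the base axis. Payload 3.1 kg.
Tool frame: the origin (TCP) lies on the centre line of the jaws, within the pads' length; the fingertips stand 8 mm ahead of it and the grasp point (between the pads) lies 11 mm behind it (r.nose_length is the distance from the TCP to the fingertips, in mm); z points along the fingers, y is the direction in which the jaws open and shut (so a half turn about z gives the same grasp; the last joint's range is limited). The gripper opens to 85 mm and grips with 20 to 120 N. Pads are 22 mm wide; open, the fingers measure 114 mm over their backs; the gripper's body (76 mm by 85 mm) begins 54 mm behind the grasp point. The pads swing forward as they close: fully open they stand 13 mm farther back than shut.
Start: joints at [1.283, 0.311, 0.014, 1.512, -0.004, 1.319, -0.027], TCP at [133.865, -533.477, 239.304] pointing down, gripper open.
Joint ranges: [-2.7, 2.7], [-0.3, 1.91], [-1.27, 1.3], [0.12, 2.57], [-1.44, 4.58], [0.2, 2.03], [-3.05, 3.05]. Speed limits (rad/s): [2.79, 2.79, 3.14, 3.14, 3.14, 3.14, 3.14].

INTERFACE

Orientations are given as a rotation vector (axis times angle).
In Python, from plant import observe, vision, r gives the robot as it stands.
- The arm moves only by the tool apply_moves, never from a script. Its argument "motion" is a list of rows, each a list of 7 numbers: the shift along the tool's x, y, z in cm, then the turn, a rotation vector about the tool's x, y, z in degrees, then the opening, from 0 (shut) to 1 (fully open). A call has 1 to 10 rows; each row shifts and turns the pose as measured when the row begins, along the tool's axes as they then stand; what a row does not reach is not made up. A row lasts 1/12 s, in which the tool goes at most 41.7 mm and 7.16 degrees, less where a joint would pass 70% of its speed; a pose out of reach is approached as far as the arm can. A call is refused whole if a number of a shift passes 4.17 or a number of a turn 7.16, either way. A call with a gripper value outside its range is refused whole. The fingers move at their own pace and stop on an object; "newtons" is the grip in N (left out, the last holds). Time passes only in rows, so rows that do not move let the fingers close. It gives the time, the measured TCP pose, the force and the opening at its end, in the units of the state.
- observe(): the state, without advancing time (a new reading comes with each control period).
- vision.read_camera(name): name is "scene" or "top" or "wrist"; returns (picture, depth): 480x640x3 uint8, red, green, blue; 480x640 float32, mm along the optical axis (not along the pixel's ray), 0 where there is no reading.
- vision.camera_params(name): a dict with "K" (3x3 intrinsics, pixels), "dist" ([k1, k2, p1, p2, k3] as OpenCV has them; the pictures are not rectified), "world_to_cam" (4x4, takes a point from world to camera coordinates); the wrist camera has in their place "mount" (4x4, takes a point from camera to tool coordinates, whose origin is the TCP and whose axes are the flange's). Camera axes: x right, y down, z forward; pixel columns grow to the right and rows downward; lengths in mm; the calibration is good to about 2 mm. A picture is of the moment at which its call begins: read the wrist's pose just before it. camera_params takes no time and is no camera call.
- r.finish_job(): hands the job in, once; it reports no verdict.
The state is a dict: "time": time; "q": joint angles; "joint_vel": joint speeds; "tau": joint torques, N m; "eef_pos": TCP position; "tool_rot": TCP orientation; "contact_force": force on the tool from outside, world axes, zero at the start; "ft_torque": the same for the moment, N m; "gripper_width": finger opening in mm.
Only numpy, scipy, OpenCV 4.12 (cv2) and the standard library are available. Lean on these libraries where they do the work, as an engineer would, in place of code of your own. Each camera call takes 0.05 s, during which the arm holds its last target. There are 200 camera calls.

TASK

Raise the front of the heavy banding wheel onto its spring catch with the pry bar: lay the bar over the rubber fulcrum with its flat tip in under the wheel's front edge, and press the handle down until the catch springs in beneath the edge, without forcing the wheel up hard against the hold-down clips. Then ease the handle off gently so that the wheel comes to rest on the catch. Do not touch the wheel with the gripper or the arm, do not let it drop or shove it out of place, and leave the dish, tile and beaker alone.

Things in the scene. Friction and masses are not known exactly. Their poses are not given: they have to be found in the camera images.
- bar: Loose pry bar, 280 mm long, 24 wide, 300 g, underside flat. Origin: mid-length on the underside; x toward the tip, z up. Dark wooden handle, 18 mm thick, x = -140 to -50 mm; steel blade, 8 mm thick, to x = 126; 4 mm thick nose (flush with the underside) to x = 140. It balances at x = -27 mm, where the blade can be gripped across its width.
- bar_tip (a point): The end of the bar's nose: 140 mm ahead of the bar's origin along its x axis, 2 mm above its underside.
- bed: Plywood bed plate, fixed, 260 x 220 mm, 10 mm thick, with fulcrum, catch, clips and wheel. Origin: on the table below the fulcrum; x from fulcrum to wheel, z up; plate from x = -25 to 235 mm. Along y = 0: fulcrum at x = 0, wheel's front face at x = 55, the bar's handle over the table at negative x. Heel stop behind the wheel. Two steel clips on posts (x = 63, y = +-94) hook over the base's front corners.
- fulcrum_top (a point): Top of the fulcrum: a hard rubber roller (radius 12 mm, axis along the bed's y), 40 mm above the table, between two wooden cheeks 34 mm apart (bed x = -15 to 15 mm) that stand 12 mm higher than it. The rubber gives 1 to 2 mm while the wheel is being lifted.
- wheel: Loose, heavy banding wheel, 3.8 to 5.2 kg: dark steel base 160 x 160 mm, aluminium disc of 156 mm diameter on top, 90 mm high in all. Origin: centre of the underside of its feet; x away from the fulcrum, z up. The base block spans z = 24 to 54 mm, front face at x = -80. Front feet (diameter 20) at x = -55, y = +-45; it tips on a cross runner at x = 60 to 76. Lifting its front takes half its weight.
- wheel_front_edge (a point): Middle of the lower front edge of the wheel's base (x = -80, y = 0, z = 24 mm in the wheel's frame): 34 mm above the table when down, 39 to 51 mm when resting on the catch, by the height the catch is set to. The clips, set with the catch, stop the edge 2 to 3 mm above the catch. Pressing near the end of the handle takes 5 to 14 N; 16 N means it bears on the clips.
- catch (a joint): Travel in m of the spring catch along the bed's x: two noses, 12 mm high, at bed y = +-62 mm, on a frame with a low cross bar. Near 0 while its spring (3 N) presses the noses on the front face of the lowered wheel. Once the front edge is raised above the noses (by 5 to 17 mm: their height differs from start to start) they spring in beneath it and it reads 0.010, its stop.
- dish: Small bisque dish, 72 mm diameter, 24 mm high, loose bystander; origin at the centre of its underside.
- tile: Glazed test tile, 55 x 38 x 7 mm, loose bystander; origin at the centre of its underside.
- beaker: Plastic slip beaker, 70 mm diameter, 78 mm high, loose bystander; origin at the centre of its underside.
- wheel_home (a point): Fixed point of the bed plate where the wheel's origin stands at the start: bed x = 135, y = 0 mm, 10 mm above the table.

How it is judged (in metres and radians):
On the way, in this order (a step that is already met when the one before it is completed fails the run):
1. the bar lies on the fulcrum with its tip in under the wheel's front edge (x of bar_tip in the frame of wheel above -0.074 m and z of bar_tip in the frame of wheel below 0.026 m and y of bar_tip in the frame of wheel between -0.03 and 0.03 m and contact force between bar and bed above 0.3 N), for 0.2 s.
2. the wheel's front edge is levered up by the bar until the catch springs in beneath it (value of joint catch above 0.007 m and height (world z) of wheel_front_edge above 0.0375 m), for 0.1 s.
At the end, for the whole second after the job is handed in: The wheel's front edge rests on the sprung-in catch (catch joint above 7 mm, front edge over 37.5 mm above the table), wheel and bar at rest, the wheel within 12 mm of its place on the bed. The bar may stay where it lies (all of step 2 and linear speed of wheel below 0.01 m/s and linear speed of bar below 0.02 m/s and horizontal distance between wheel and wheel_home below 0.012 m); the robot touches nothing.
It fails at once if the wheel is forced up hard against the hold-down clips (the bar bears on it with over 60 N; lifting it takes 20 to 35 N) (contact force between bar and wheel above 60 N).
It fails at once if the wheel is dropped or jerked (its middle faster than 0.12 m/s) (linear speed of wheel above 0.12 m/s).
It fails at once if the gripper or arm bears on the wheel (over 2 N) (contact force between any of the fingers, the arm and wheel above 2 N).
It fails at once if the wheel is shoved out of place (over 20 mm) (distance of wheel from where it was at the start of the episode above 0.02 m).
It fails at once if the dish, tile or beaker is moved by over 20 mm (distance of any of dish, tile, beaker from where it was at the start of the episode above 0.02 m).
It also fails if it takes over 58 s, if anything falls off the work surface, if the arm or the gripper's body presses on something with over 40 N, if the wrist force passes 120 N, or if a joint passes its speed limit or range.

## Working session

There is one attempt and no reset: what is moved stays moved. The work goes in short steps, Python scripts to look and compute and a tool call to move; the robot and the scene stay as the last step left them, time stands still between calls to the robot, and variables do not carry over. Pictures are saved under pics/ and viewed, about 8 in all and at most 12, crops included, and the job is handed in when it is done.

Besides the shell and the picture viewer there is one more tool, called as name(argument=value, ...) on one line, values as JSON. apply_moves: Moves the arm, as the interface text tells. Its arguments: {"type":"object","properties":{"motion":{"type":"array","items":{"type":"array","items":{"type":"number"}}},"newtons":{"type":"number"}},"required":["motion"]}

```bash
ls; mkdir -p pics
python3 - <<'E'
from plant import observe, vision, r
import cv2,numpy as np,pickle
s=observe();print({k:np.round(v,3).tolist() for k,v in s.items()})
for n in("scene","top"):
    p,d=vision.read_camera(n);cv2.imwrite(f"pics/{n}0.png",p[:,:,::-1]);np.save(f"pics/{n}0.npy",d)
    print(n,{k:np.round(v,3).tolist() for k,v in vision.camera_params(n).items()})
print({k:np.round(v,4).tolist() for k,v in vision.camera_params("wrist").items()})
E
```

```text
pics
{'time': 0.0, 'q': [1.283, 0.312, 0.014, 1.513, -0.004, 1.319, -0.027], 'joint_vel': [0.001, -0.0, 0.0, -0.0, -0.002, -0.0, -0.0], 'tau': [0.0, -37.991, 0.146, -23.059, 0.012, 0.014, -0.0], 'eef_pos': [133.667, -532.777, 238.19], 'tool_rot': [-3.116, -0.385, 0.001], 'contact_force': [-0.682, -1.072, 0.193], 'ft_torque': [0.013, 0.026, 0.018], 'gripper_width': 85.444}
scene {'K': [[462.598, 0.0, 316.967], [0.0, 462.598, 241.083], [0.0, 0.0, 1.0]], 'dist': [0.034, 0.0, 0.0, 0.0, 0.0], 'world_to_cam': [[-0.728, -0.685, -0.013, 413.722], [-0.468, 0.51, -0.722, 334.742], [0.501, -0.52, -0.692, 750.455], [0.0, 0.0, 0.0, 1.0]]}
top {'K': [[469.644, 0.0, 320.922], [0.0, 469.644, 237.792], [0.0, 0.0, 1.0]], 'dist': [-0.025, 0.0, 0.0, 0.0, 0.0], 'world_to_cam': [[0.015, -0.999, 0.041, -51.77], [-0.997, -0.018, -0.069, 616.121], [0.07, -0.04, -0.997, 948.013], [0.0, 0.0, 0.0, 1.0]]}
{'K': [[419.8477, 0.0, 324.7845], [0.0, 419.8477, 244.7677], [0.0, 0.0, 1.0]], 'dist': [-0.096, 0.0, 0.0, 0.0, 0.0], 'mount': [[0.0002, -0.9536, -0.3011, 77.4918], [1.0, 0.0004, -0.0004, 0.3131], [0.0005, -0.3011, 0.9536, -133.2427], [0.0, 0.0, 0.0, 1.0]]}
```

View pics/top0.png

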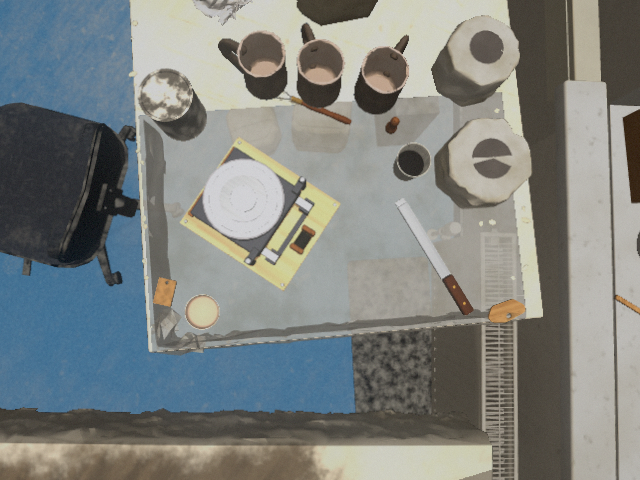

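View pics/scene0.png

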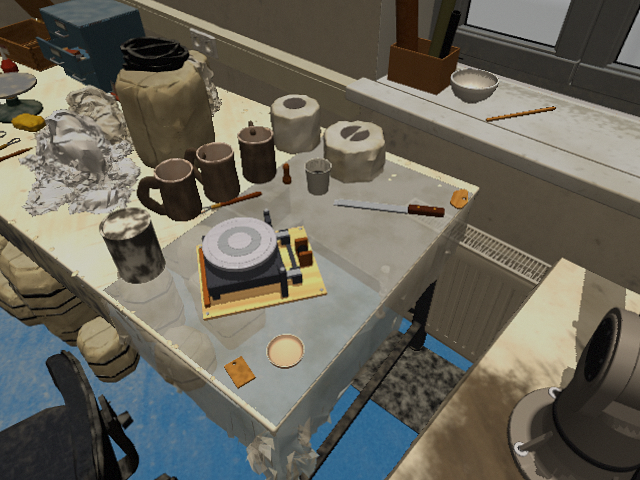

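Top view: bar runs from about (402,202) at the tip to (467,312) at the handle end. The fulcrum is near (303,238), the wheel (244,198), the dish (202,311), the tile (165,292) and the beaker (413,162). I'll enlarge it.

```bash
cat > h.py <<'E'
import numpy as np,cv2
from plant import vision,observe,r
from scipy.spatial.transform import Rotation as R
def cam(n,T=None):
    c=vision.camera_params(n)
    if n=="wrist":
        W=T@np.array(c["mount"]); M=np.linalg.inv(W)
    else: M=np.array(c["world_to_cam"])
    return np.array(c["K"]),np.array(c["dist"]),M
def tool():
    s=observe();T=np.eye(4);T[:3,:3]=R.from_rotvec(s["tool_rot"]).as_matrix();T[:3,3]=s["eef_pos"];return T
def at_z(n,px,z,T=None):
    K,D,M=cam(n,T);px=np.array(px,float).reshape(-1,1,2)
    u=cv2.undistortPoints(px,K,D).reshape(-1,2);d=np.c_[u,np.ones(len(u))]@M[:3,:3]
    o=-M[:3,:3].T@M[:3,3];return o+d*((np.array(z)-o[2])/d[:,2])[:,None]
def proj(n,P,T=None):
    K,D,M=cam(n,T);return cv2.projectPoints(np.array(P,float).reshape(-1,1,3),cv2.Rodrigues(M[:3,:3])[0],M[:3,3],K,D)[0].reshape(-1,2)
def dep(n,d,px,T=None):
    K,D,M=cam(n,T);px=np.array(px,float).reshape(-1,2)
    u=cv2.undistortPoints(px.reshape(-1,1,2),K,D).reshape(-1,2)
    z=np.array([d[int(round(v)),int(round(x))] for x,v in px]);p=np.c_[u,np.ones(len(u))]*z[:,None]
    return (p-M[:3,3])@M[:3,:3]
E
python3 - <<'E'
from h import *
p=cv2.imread("pics/top0.png")
a=cv2.resize(p[130:300,170:350],None,fx=3,fy=3,interpolation=cv2.INTER_CUBIC)
b=cv2.resize(p[190:320,390:480],None,fx=3,fy=3,interpolation=cv2.INTER_CUBIC)
o=np.zeros((510,540+250,3),np.uint8);o[:510,:540]=a;o[:390,520:790]=0;o[:390,520:790]=b
cv2.imwrite("pics/crop0.png",o)
d=np.load("pics/top0.npy")
for q in [(421,235),(458,295),(430,250),(244,198),(330,204),(302,238),(350,230),(455,200),(202,311),(165,292),(413,162)]:print(q,dep("top",d,q).round(1))
E
```

```text
(421, 235) [[ 627.7 -254.3    7.6]]
(458, 295) [[ 502.8 -329.1   20.6]]
(430, 250) [[ 596.4 -274.7    3.6]]
(244, 198) [[684.4 108.9 101.1]]
(330, 204) [[689.4 -60.    9.7]]
(302, 238) [[614.2  -2.4  44.9]]
(350, 230) [[ 636.3 -104.1   -2.1]]
(455, 200) [[ 703.  -325.4   15.3]]
(202, 311) [[462.4 200.8   6.5]]
(165, 292) [[500.3 277.1   9.2]]
(413, 162) [[ 776.2 -229.    41.3]]
```

View pics/crop0.png

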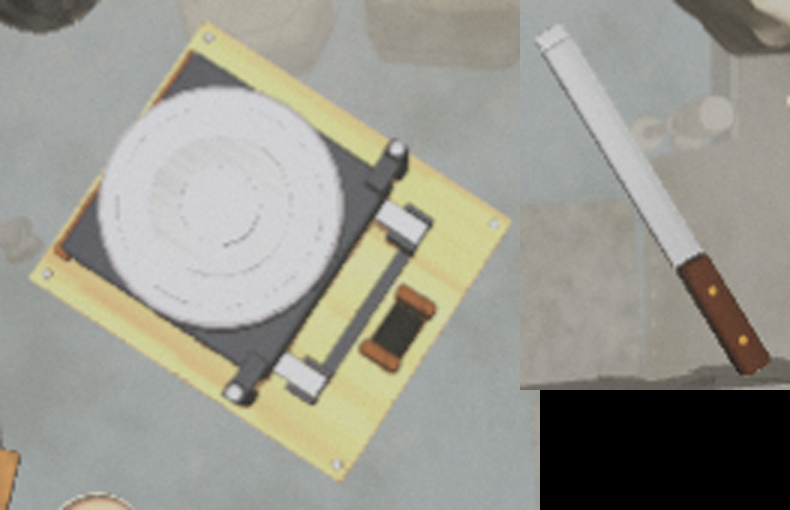

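Run:
```python
from h import *
L=lambda q:np.array(q)/3+[170,130]
B=lambda q:(np.array(q)-[520,0])/3+[390,190]
c=at_z("top",L([(204,21),(511,220),(340,481),(30,280)]),10)
print(c.round(1)); print([np.linalg.norm(c[i]-c[(i+1)%4]).round(1) for i in range(4)])
# front mid=c1,c2 (x=-25), back c0,c3 (x=235)
f=(c[1]+c[2])/2;b=(c[0]+c[3])/2;ex=(f-b);ex=-ex/np.linalg.norm(ex)  # fulcrum->wheel
ey2=(c[0]-c[3]+c[1]-c[2]);print("yaw",np.degrees(np.arctan2(ex[1],ex[0])),np.degrees(np.arctan2(ey2[1],ey2[0])))
cen=c.mean(0);print("bed org from centre",cen-105*ex)
# fulcrum cheeks tops z=52
k=at_z("top",L([(400,330)]),40);print("fulcrum",k)
print("wheel disc centre z100",at_z("top",L([(221,207)]),100), "expected",cen+30*ex)
t=at_z("top",B([(545,32)]),4)[0];e=at_z("top",B([(756,367)]),18)[0];j=at_z("top",B([(692,259)]),13)[0]
print(t,e,j,np.linalg.norm((t-e)[:2]),np.linalg.norm((j-e)[:2]))
u=t-e;print("bar yaw",np.degrees(np.arctan2(u[1],u[0])))
u=u/np.linalg.norm(u[:2]);u[2]=0;print("bar org",(t+e)/2,"bal",(t+e)/2-27*u)
print(at_z("top",[(413,162)],78))
```

```text
[[828.  136.6  10. ]
 [691.3 -81.8  10. ]
 [507.3  34.2  10. ]
 [642.5 251.2  10. ]]
[np.float64(257.7), np.float64(217.5), np.float64(255.7), np.float64(218.0)]
yaw 58.00780032184779 -31.9834910684032
bed org from centre [611.65677663  -4.00290206  10.        ]
fulcrum [[610.53899173  -5.21234066  40.        ]]
wheel disc centre z100 [[682.67890355 109.63888891 100.        ]] expected [683.18029029 110.49332929  10.        ]
[ 700.55919356 -206.29262243    4.        ] [ 466.91456508 -352.50453245   18.        ] [ 541.17142918 -308.99694942   13.        ] 275.6224501940958 86.06388120145006
bar yaw 32.037821765062276
bar org [ 583.73687932 -279.39857744   11.        ] bal [ 560.8490305  -293.72150929   11.        ]
[[ 767.41625852 -220.21314834   78.        ]]
```

```bash
cat >> h.py <<'E'
def pose(yaw,tilt=0):
    """tool down, tool x along yaw (deg), pitched so tool x points down by tilt"""
    y=np.radians(yaw);t=np.radians(tilt)
    x=np.array([np.cos(y)*np.cos(t),np.sin(y)*np.cos(t),-np.sin(t)]);yy=np.array([np.sin(y),-np.cos(y),0])
    return np.c_[x,yy,np.cross(x,yy)]
def plan(p,Rt,n,open_):
    T=tool();p0=T[:3,3];R0=R.from_matrix(T[:3,:3]);w=(R0.inv()*R.from_matrix(Rt)).as_rotvec()
    print("from",p0.round(1),"to",np.round(p,1),"rot total deg",np.degrees(w).round(1))
    for i in range(n):
        Ri=R0*R.from_rotvec(w*i/n); d=Ri.inv().apply(np.array(p)-p0)/n/10
        print([*d.round(2).tolist(),*np.degrees(w/n).round(2).tolist(),open_])
E
python3 - <<'E'
from h import *
print(r.nose_length)
plan([561,-294,110],pose(32),14,1)
E
```

```text
8.0
from [ 133.7 -532.8  238.3] to [ 561 -294  110] rot total deg [ -0.1  -0.  -17.9]
[3.38, -0.91, 0.92, -0.01, -0.0, -1.28, 1]
[3.4, -0.83, 0.92, -0.01, -0.0, -1.28, 1]
[3.41, -0.76, 0.92, -0.01, -0.0, -1.28, 1]
[3.43, -0.68, 0.92, -0.01, -0.0, -1.28, 1]
[3.44, -0.61, 0.92, -0.01, -0.0, -1.28, 1]
[3.46, -0.53, 0.92, -0.01, -0.0, -1.28, 1]
[3.47, -0.45, 0.92, -0.01, -0.0, -1.28, 1]
[3.48, -0.37, 0.92, -0.01, -0.0, -1.28, 1]
[3.48, -0.3, 0.92, -0.01, -0.0, -1.28, 1]
[3.49, -0.22, 0.92, -0.01, -0.0, -1.28, 1]
[3.49, -0.14, 0.92, -0.01, -0.0, -1.28, 1]
[3.5, -0.06, 0.92, -0.01, -0.0, -1.28, 1]
[3.5, 0.01, 0.92, -0.01, -0.0, -1.28, 1]
[3.5, 0.09, 0.92, -0.01, -0.0, -1.28, 1]
```

apply_moves(motion=[[3.4,-0.9,0.9,0,0,-1.3,1],[3.4,-0.8,0.9,0,0,-1.3,1],[3.4,-0.8,0.9,0,0,-1.3,1],[3.4,-0.7,0.9,0,0,-1.3,1],[3.4,-0.6,0.9,0,0,-1.3,1],[3.5,-0.5,0.9,0,0,-1.3,1],[3.5,-0.5,0.9,0,0,-1.3,1],[3.5,-0.4,0.9,0,0,-1.3,1],[3.5,-0.3,0.9,0,0,-1.3,1],[3.5,-0.2,0.9,0,0,-1.3,1]])

```text
time: 0.93
eef_pos: [436.8, -364.1, 139.2]
tool_rot: [-3.059, -0.708, 0.02]
contact_force: [-0.5, -1.2, -0.2]
gripper_width: 85.6
```

Run:
```python
from h import *
plan([561,-294,110],pose(32),7,1)
```

```text
from [ 436.8 -364.1  139.2] to [ 561 -294  110] rot total deg [-0.3  0.7 -5.9]
[2.04, -0.12, 0.39, -0.04, 0.1, -0.85, 1]
[2.04, -0.09, 0.4, -0.04, 0.1, -0.85, 1]
[2.04, -0.06, 0.4, -0.04, 0.1, -0.85, 1]
[2.04, -0.03, 0.4, -0.04, 0.1, -0.85, 1]
[2.04, 0.0, 0.41, -0.04, 0.1, -0.85, 1]
[2.04, 0.03, 0.41, -0.04, 0.1, -0.85, 1]
[2.04, 0.06, 0.41, -0.04, 0.1, -0.85, 1]
```

apply_moves(motion=[[2.1,-0.1,0.4,0,0.1,-0.9,1],[2.1,-0.1,0.4,0,0.1,-0.9,1],[2.1,-0.1,0.4,0,0.1,-0.9,1],[2.1,0,0.4,0,0.1,-0.9,1],[2.1,0,0.4,0,0.1,-0.9,1],[2.1,0,0.4,0,0.1,-0.9,1],[2.1,0.1,0.4,0,0.1,-0.8,1],[0,0,0,0,0,0,1]])

```text
time: 1.6
eef_pos: [574.4, -272.2, 100.2]
tool_rot: [-2.987, -0.901, 0.003]
contact_force: [0.6, 1.4, 0.4]
gripper_width: 85.3
```

Run:
```python
from h import *
T=tool();p,d=vision.read_camera("wrist");p=np.ascontiguousarray(p[:,:,::-1])
cv2.imwrite("pics/w1.png",p);np.savez("pics/w1.npz",T=T,d=d)
plan([561,-294,110],pose(32),1,1)
```

```text
from [ 572.4 -274.   100.2] to [ 561 -294  110] rot total deg [-1.2 -0.1  1.5]
[-2.05, 1.01, -1.0, -1.22, -0.06, 1.46, 1]
```

View pics/w1.png

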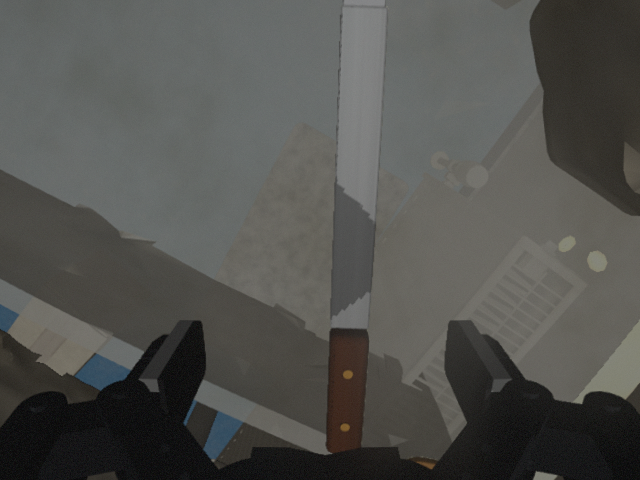

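Wrist view: bar nearly upright in the picture. The nose step is at (342,8)–(386,9), the wood/steel joint at (331,329)–(369,331) and the handle end at about (344,451).

Run:
```python
from h import *
T=np.load("pics/w1.npz")["T"]
q=at_z("wrist",[(342,8),(386,9),(331,329),(369,331),(327,450),(361,452)],[8,8,18,18,18,18],T);print(q.round(1))
st,jn,en=(q[0]+q[1])/2,(q[2]+q[3])/2,(q[4]+q[5])/2
print("widths",[np.linalg.norm(q[i]-q[i+1]).round(1) for i in(0,2,4)],"step-joint(176)",np.linalg.norm((st-jn)[:2]),"joint-end(90)",np.linalg.norm((jn-en)[:2]))
u=(st-jn)[:2];print("yaw",np.degrees(np.arctan2(u[1],u[0])));u/=np.linalg.norm(u)
b=(st[:2]+jn[:2])/2-65*u;print("bal",b)
plan([*b,11],pose(32),5,1)
```

```text
[[ 685.5 -206.8    8. ]
 [ 697.2 -225.     8. ]
 [ 541.4 -296.8   18. ]
 [ 552.6 -315.7   18. ]
 [ 465.6 -344.6   18. ]
 [ 476.7 -363.9   18. ]]
widths [np.float64(21.7), np.float64(21.9), np.float64(22.3)] step-joint(176) 170.2857015445563 joint-end(90) 89.73186668393666
yaw 32.04793396227465
bal [ 564.06229145 -295.55129967]
from [ 572.4 -274.   100.2] to [ 564.1 -295.6   11. ] rot total deg [-1.2 -0.1  1.5]
[-0.38, 0.3, 1.78, -0.24, -0.01, 0.29, 1]
[-0.38, 0.3, 1.78, -0.24, -0.01, 0.29, 1]
[-0.38, 0.29, 1.78, -0.24, -0.01, 0.29, 1]
[-0.37, 0.29, 1.78, -0.24, -0.01, 0.29, 1]
[-0.37, 0.28, 1.78, -0.24, -0.01, 0.29, 1]
```

apply_moves(motion=[[-0.7,0.6,1.5,-0.4,0,0.5,1],[-0.7,0.6,1.5,-0.4,0,0.5,1],[-0.5,0.3,1.5,-0.4,0,0.5,1],[0,0,1,0,0,0,1],[0,0,0,0,0,0,1],[0,0,0,0,0,0,1]])

```text
time: 2.15
eef_pos: [559.4, -301.6, 42.5]
tool_rot: [3.021, 0.856, -0.008]
contact_force: [-0.8, -0.0, -0.1]
gripper_width: 85.6
```

Run:
```python
from h import *
plan([563,-295,11],pose(32),3,1)
```

```text
from [ 559.4 -301.6   42.5] to [ 563 -295   11] rot total deg [ 0.   0.3 -0.4]
[0.22, -0.13, 1.05, 0.01, 0.1, -0.12, 1]
[0.22, -0.13, 1.05, 0.01, 0.1, -0.12, 1]
[0.22, -0.13, 1.05, 0.01, 0.1, -0.12, 1]
```

apply_moves(motion=[[0.2,-0.1,1,0,0.1,-0.1,1],[0.2,-0.1,1,0,0.1,-0.1,1],[0.2,-0.1,0.5,0,0,0,1],[0,0,0.2,0,0,0,1],[0,0,0,0,0,0,1]])

```text
time: 2.57
eef_pos: [564.7, -295.6, 15.1]
tool_rot: [3.018, 0.862, 0.002]
contact_force: [-1.0, 0.1, 0.8]
gripper_width: 85.3
```

Run:
```python
from h import *
plan([563,-295,11],pose(32),1,1)
```

```text
from [ 564.7 -295.6   15.1] to [ 563 -295   11] rot total deg [ 0.2 -0.  -0.1]
[-0.11, -0.14, 0.41, 0.17, -0.04, -0.12, 1]
```

apply_moves(motion=[[-0.1,-0.1,0.4,0,0,0,1],[0,0,0.1,0,0,0,1],[0,0,0,0,0,0,0],[0,0,0,0,0,0,0],[0,0,0,0,0,0,0],[0,0,0,0,0,0,0],[0,0,0,0,0,0,0],[0,0,0,0,0,0,0]], newtons=80)

```text
time: 3.23
eef_pos: [564.8, -295.1, 11.4]
tool_rot: [3.016, 0.863, 0.006]
contact_force: [-1.0, -0.4, 1.0]
gripper_width: 20.7
```

apply_moves(motion=[[0,0,0,0,0,0,0],[0,0,0,0,0,0,0]])

```text
time: 3.4
eef_pos: [564.8, -295.1, 11.4]
tool_rot: [3.016, 0.863, 0.007]
contact_force: [-0.7, 1.0, -0.1]
gripper_width: 20.9
```

apply_moves(motion=[[0,0,-1,0,0,0,0],[0,0,-2,0,0,0,0],[0,0,-2.5,0,0,0,0],[0,0,-2.5,0,0,0,0],[0,0,-2,0,0,0,0],[0,0,-1,0,0,0,0],[0,0,0,0,0,0,0]])

```text
time: 3.98
eef_pos: [559.1, -292.7, 121.7]
tool_rot: [-3.015, -0.863, 0.011]
contact_force: [0.2, -0.5, -2.8]
gripper_width: 20.5
```

Run:
```python
from h import *
T=tool();p,d=vision.read_camera("wrist");p=np.ascontiguousarray(p[:,:,::-1])
cv2.imwrite("pics/w2.png",p);np.savez("pics/w2.npz",T=T,d=d)
print(observe()["gripper_width"],observe()["contact_force"],observe()["ft_torque"])
```

```text
21.002998328475602 [ 0.09796155  0.03228278 -2.741559  ] [ 0.03503613 -0.02373275 -0.00780214]
```

View pics/w2.png

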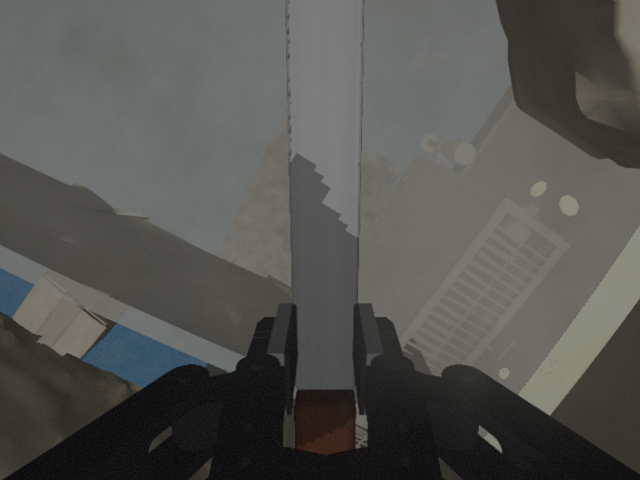

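Run:
```python
from h import *
I=np.eye(4)
q=at_z("wrist",[(297,390),(355,390),(288,10),(363,10),(290,150),(359,230)],[-6.6,-6.6,3.4,3.4,3.4,3.4],I);print(q.round(1))
T=tool();print(T.round(3))
d=np.load("pics/w2.npz")["d"];print(dep("wrist",d,[(325,20),(325,120),(325,250),(325,420)],I).round(1))
```

```text
[[-17.4  -9.6  -6.6]
 [-17.4  11.3  -6.6]
 [107.7 -10.6   3.4]
 [107.7  11.8   3.4]
 [ 66.1 -10.8   3.4]
 [ 39.5  12.    3.4]]
[[ 8.48000e-01  5.29000e-01 -9.00000e-03  5.58737e+02]
 [ 5.29000e-01 -8.48000e-01  4.00000e-03 -2.92504e+02]
 [-6.00000e-03 -8.00000e-03 -1.00000e+00  1.20626e+02]
 [ 0.00000e+00  0.00000e+00  0.00000e+00  1.00000e+00]]
[[104.9   0.4   3.9]
 [ 75.4   0.5   4.7]
 [ 31.7   0.5   5.4]
 [-32.7   0.5  -4.5]]
```

```bash
cat >> h.py <<'E'
ORG=np.array([611.5,-4.3]);YAW=58.;S=164.5;H=12.
def bedpt(x,y,z):
    a=np.radians(YAW);return np.array([ORG[0]+x*np.cos(a)-y*np.sin(a),ORG[1]+x*np.sin(a)+y*np.cos(a),z])
def tobed(P):
    a=np.radians(YAW);d=np.array(P)[:2]-ORG;return np.array([d[0]*np.cos(a)+d[1]*np.sin(a),-d[0]*np.sin(a)+d[1]*np.cos(a),P[2]])
def ins(Xt,tilt=14,z0=43.5):
    t=np.radians(tilt);s=Xt/np.cos(t)-S
    return bedpt(s*np.cos(t)+H*np.sin(t),0,z0-s*np.sin(t)+H*np.cos(t)),pose(YAW,tilt)
def bar():
    T=tool();tip=T[:3,3]+T[:3,:3]@[S,0,H];print("tip bed",tobed(tip).round(1),"tcp bed",tobed(T[:3,3]).round(1),"tilt",np.degrees(np.arcsin(-T[2,0])).round(2),"yaw",np.degrees(np.arctan2(T[1,0],T[0,0])).round(2),"roll",np.degrees(np.arcsin(T[2,1])).round(2),"F",observe()["contact_force"].round(1),"w",round(observe()["gripper_width"],1))
E
python3 - <<'E'
from h import *
plan(*ins(-30),10,0);bar()
E
```

```text
from [ 558.7 -292.5  120.6] to [ 512.6 -162.6  102.4] rot total deg [ -3.7 -13.5 -25.8]
[0.3, -1.34, 0.19, -0.37, -1.35, -2.58, 0]
[0.36, -1.33, 0.18, -0.37, -1.35, -2.58, 0]
[0.42, -1.31, 0.16, -0.37, -1.35, -2.58, 0]
[0.49, -1.29, 0.14, -0.37, -1.35, -2.58, 0]
[0.55, -1.27, 0.12, -0.37, -1.35, -2.58, 0]
[0.61, -1.25, 0.1, -0.37, -1.35, -2.58, 0]
[0.67, -1.22, 0.07, -0.37, -1.35, -2.58, 0]
[0.72, -1.19, 0.05, -0.37, -1.35, -2.58, 0]
[0.77, -1.15, 0.02, -0.37, -1.35, -2.58, 0]
[0.83, -1.12, -0.0, -0.37, -1.35, -2.58, 0]
tip bed [-124.6 -180.1  107.7] tcp bed [-272.4 -108.   120.6] tilt 0.34 yaw 31.95 roll -0.48 F [ 0.1  0.  -2.7] w 21.0
```

apply_moves(motion=[[0.3,-1.3,0.1,-0.4,-1.3,-2.6,0],[0.4,-1.3,0.1,-0.4,-1.3,-2.6,0],[0.4,-1.3,0.1,-0.4,-1.3,-2.6,0],[0.5,-1.3,0.1,-0.4,-1.3,-2.6,0],[0.6,-1.3,0.1,-0.4,-1.3,-2.6,0],[0.6,-1.2,0.1,-0.4,-1.4,-2.6,0],[0.7,-1.2,0.1,-0.4,-1.4,-2.6,0],[0.7,-1.2,0,-0.4,-1.4,-2.5,0],[0.5,-0.6,0,0,-0.7,-1.2,0],[0,0,0,0,0,0,0]])

```text
time: 4.87
eef_pos: [503.2, -164.1, 89.9]
tool_rot: [2.677, 1.443, -0.331]
contact_force: [0.7, 0.6, -3.1]
gripper_width: 20.8
```

Run:
```python
from h import *
bar();plan(*ins(-30),2,0)
```

```text
tip bed [-35.5   4.4  40.8] tcp bed [-192.9    7.2   89.9] tilt 13.17 yaw 56.84 roll -1.69 F [ 0.7  0.6 -3.1] w 20.8
from [ 503.2 -164.1   89.9] to [ 512.6 -162.6  102.4] rot total deg [-2.  -0.9 -1.1]
[0.17, 0.33, -0.69, -1.0, -0.43, -0.56, 0]
[0.16, 0.35, -0.69, -1.0, -0.43, -0.56, 0]
```

apply_moves(motion=[[0.2,0.3,-0.7,-1,-0.4,-0.5,0],[0.2,0.3,-0.7,-1,-0.4,-0.5,0],[0,0,0,0,0,0,0],[0,0,0,0,0,0,0]])

```text
time: 5.2
eef_pos: [512.5, -162.1, 102.1]
tool_rot: [2.627, 1.456, -0.324]
contact_force: [-0.6, 0.1, -3.1]
gripper_width: 20.6
```

Run:
```python
from h import *
bar();plan(*ins(-30),1,0)
T=tool();p,d=vision.read_camera("wrist");p=np.ascontiguousarray(p[:,:,::-1])
cv2.imwrite("pics/w3.png",p);np.savez("pics/w3.npz",T=T,d=d)
```

```text
tip bed [-29.7   0.3  50.4] tcp bed [-186.3    0.3  102.1] tilt 14.12 yaw 58.0 roll 0.09 F [-0.6  0.1 -3.1] w 20.6
from [ 512.5 -162.1  102.1] to [ 512.6 -162.6  102.4] rot total deg [ 0.1  0.1 -0. ]
[-0.05, 0.03, -0.02, 0.09, 0.12, -0.0, 0]
```

View pics/w3.png

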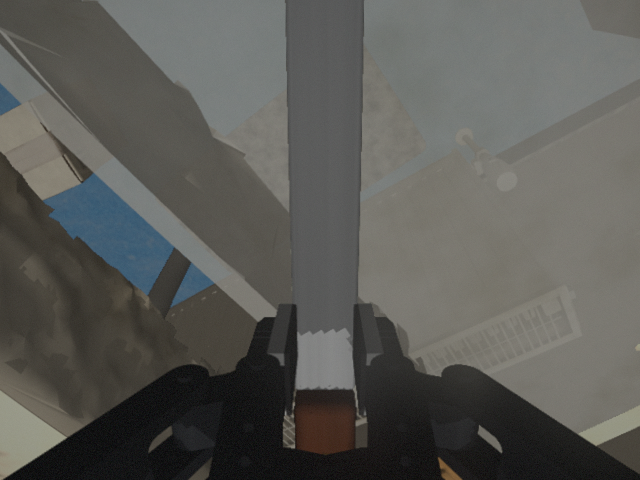

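Wrist view doesn't show the tip, so I'll use the fixed cameras, in one composite.

```bash
cat >> h.py <<'E'
def comp(name,tx=(265,175),sx=(255,200),n=1):
    o=np.zeros((560,800,3),np.uint8)
    t=vision.read_camera("top")[0][:,:,::-1];s=vision.read_camera("scene")[0][:,:,::-1]
    o[:,:400]=cv2.resize(t[tx[1]:tx[1]+140,tx[0]:tx[0]+100],(400,560),interpolation=cv2.INTER_CUBIC)
    o[:,400:]=cv2.resize(s[sx[1]:sx[1]+140,sx[0]:sx[0]+100],(400,560),interpolation=cv2.INTER_CUBIC)
    cv2.imwrite(name,o)
E
python3 - <<'E'
from h import *
comp("pics/c1.png")
P=[bedpt(0,0,40),bedpt(0,17,52),bedpt(0,-17,52)]
T=tool();P.append(T[:3,3]+T[:3,:3]@[S,0,H-4])
print(((proj("top",P)-[265,175])*4).round(0).tolist(),((proj("scene",P)-[255,200])*4+[400,0]).round(0).tolist())
E
```

```text
[[152.0, 258.0], [133.0, 285.0], [170.0, 228.0], [200.0, 288.0]] [[596.0, 196.0], [602.0, 202.0], [588.0, 160.0], [646.0, 169.0]]
```

View pics/c1.png

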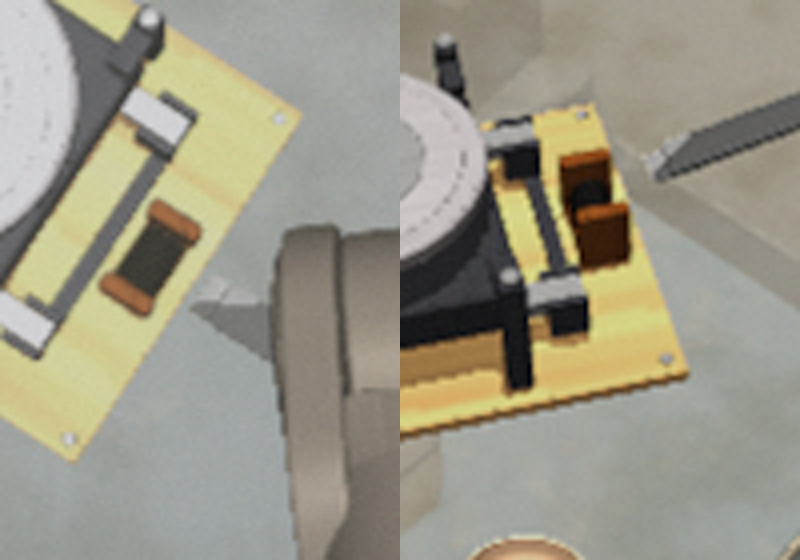

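The predicted fulcrum (152,258) and tip (200,288) match what I see, about (151,257) and (203,291). So lateral alignment is good and the tip is about 1–2 mm back. Sliding in.

apply_moves(motion=[[1.2,0,0,0,0,0,0],[1.2,0,0,0,0,0,0],[1.2,0,0,0,0,0,0],[1.2,0,0,0,0,0,0],[0,0,0,0,0,0,0],[0,0,0,0,0,0,0]])

```text
time: 5.85
eef_pos: [540.0, -119.4, 88.1]
tool_rot: [2.631, 1.453, -0.324]
contact_force: [-1.0, -0.7, -2.7]
gripper_width: 20.3
```

Run:
```python
from h import *
bar();plan(*ins(45),1,0);plan(*ins(68),1,0)
```

```text
tip bed [21.2 -0.9 36.5] tcp bed [-135.5   -0.3   88.1] tilt 14.05 yaw 57.81 roll 0.04 F [-1.  -0.7 -2.7] w 20.3
from [ 540.  -119.4   88.1] to [552.3 -99.   83.7] rot total deg [-0.   0.1 -0.2]
[2.41, -0.04, -0.16, -0.01, 0.05, -0.19, 0]
from [ 540.  -119.4   88.1] to [564.5 -79.5  78. ] rot total deg [-0.   0.1 -0.2]
[4.78, -0.05, -0.16, -0.01, 0.05, -0.19, 0]
```

apply_moves(motion=[[0.8,0,-0.1,0,0,-0.2,0],[0.8,0,-0.1,0,0,0,0],[0.8,0,0,0,0,0,0],[0.6,0,0,0,0,0,0],[0.6,0,0,0,0,0,0],[0.4,0,0,0,0,0,0],[0.2,0,0,0,0,0,0],[0,0,0,0,0,0,0],[0,0,0,0,0,0,0]])

```text
time: 6.6
eef_pos: [563.7, -81.0, 78.4]
tool_rot: [2.627, 1.458, -0.328]
contact_force: [0.0, 0.4, -2.9]
gripper_width: 20.8
```

Run:
```python
from h import *
bar();plan(*ins(68),1,0)
comp("pics/c2.png")
```

```text
tip bed [66.1  0.1 26.5] tcp bed [-90.4  -0.1  78.4] tilt 14.18 yaw 58.06 roll -0.06 F [ 0.   0.4 -2.9] w 20.8
from [563.7 -81.   78.4] to [564.5 -79.5  78. ] rot total deg [-0.   0.2  0.1]
[0.17, -0.01, -0.0, -0.05, 0.18, 0.06, 0]
```

View pics/c2.png

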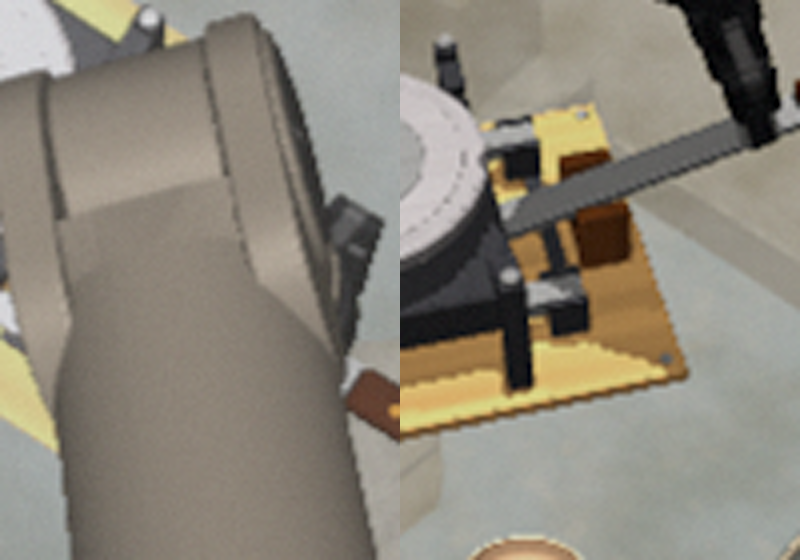

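apply_moves(motion=[[0.2,0,0,0,0,0,0],[0,0,0,0,0,0,0],[0,0,0,0,0,0,0]])

```text
time: 6.95
eef_pos: [564.0, -81.5, 78.3]
tool_rot: [2.628, 1.454, -0.33]
contact_force: [0.6, 0.3, -2.9]
gripper_width: 20.7
```

Run:
```python
from h import *
bar();plan(*ins(68,11.3,41),4,0)
```

```text
tip bed [65.8 -0.8 26.1] tcp bed [-90.6  -0.6  78.3] tilt 14.3 yaw 57.9 roll -0.04 F [ 0.6  0.3 -2.9] w 20.7
from [564.  -81.5  78.3] to [563.3 -81.4  71.4] rot total deg [-0.1  3.  -0.1]
[0.03, -0.01, 0.17, -0.02, 0.75, -0.02, 0]
[0.03, -0.01, 0.17, -0.02, 0.75, -0.02, 0]
[0.03, -0.01, 0.17, -0.02, 0.75, -0.02, 0]
[0.03, -0.01, 0.17, -0.02, 0.75, -0.02, 0]
```

apply_moves(motion=[[0.15,0,0.2,0,0.75,0,0],[0.15,0,0.2,0,0.75,0,0],[0.1,0,0.2,0,0.75,0,0],[0,0,0.1,0,0.5,0,0],[0,0,0,0,0,0,0]])

```text
time: 7.37
eef_pos: [563.3, -82.9, 69.9]
tool_rot: [2.657, 1.464, -0.271]
contact_force: [0.0, 0.2, -2.9]
gripper_width: 20.3
```

Run:
```python
from h import *
bar();plan(*ins(68,11.3,41),1,0)
```

```text
tip bed [66.6 -1.5 25.1] tcp bed [-92.2  -0.7  69.9] tilt 11.59 yaw 57.73 roll -0.09 F [ 0.   0.2 -2.9] w 20.3
from [563.3 -82.9  69.9] to [563.3 -81.4  71.4] rot total deg [-0.1  0.3 -0.3]
[0.09, -0.07, -0.17, -0.15, 0.28, -0.26, 0]
```

apply_moves(motion=[[0.2,-0.1,0.15,0,0,-0.2,0],[0.2,0,0.15,0,0,0,0],[0,0,0.15,0,0,0,0],[0,0,0,0,0,0,0]])

```text
time: 7.7
eef_pos: [563.5, -83.4, 67.3]
tool_rot: [2.652, 1.463, -0.276]
contact_force: [-2.1, -2.0, 3.1]
gripper_width: 20.7
```

Run:
```python
from h import *
bar()
```

```text
tip bed [66.  -1.9 21.6] tcp bed [-92.5  -1.2  67.3] tilt 11.89 yaw 57.76 roll 0.01 F [-2.1 -2.   3.1] w 20.7
```

apply_moves(motion=[[0,0,0,0,0,0,0.35],[0,0,0,0,0,0,0.5],[0,0,0,0,0,0,0.7],[0,0,0,0,0,0,0.7],[0,0,0,0,0,0,0.7]])

```text
time: 8.12
eef_pos: [568.2, -77.6, 67.9]
tool_rot: [2.651, 1.47, -0.257]
contact_force: [0.5, 0.4, 0.8]
gripper_width: 59.9
```

apply_moves(motion=[[0,0,-0.5,0,0,0,0.7],[0,0,-1.5,0,0,0,0.7],[0,0,-2,0,0,0,0.7],[0,0,-2,0,0,0,0.7],[-0.5,0,-2,0,0,0,0.7],[-1.5,0,-0.5,0,-1,0,0.3],[-2.5,0,0,0,-2,0,0],[-2.5,0,0,0,-2,0,0],[-2,0,0,0,-1,0,0],[-1,0,0,0,0,0,0]])

```text
time: 8.95
eef_pos: [520.3, -148.6, 178.0]
tool_rot: [2.588, 1.446, -0.407]
contact_force: [0.3, -0.6, 0.3]
gripper_width: 0.5
```

Run:
```python
from h import *
bar()
T=tool();p,d=vision.read_camera("wrist");p=np.ascontiguousarray(p[:,:,::-1])
np.savez("pics/w4.npz",T=T,d=d)
s=vision.read_camera("scene")[0][:,:,::-1];t=vision.read_camera("top")[0][:,:,::-1]
o=np.zeros((600,800,3),np.uint8);o[:300,:400]=cv2.resize(p,(400,300));o[300:,:400]=cv2.resize(t[175:325,265:465],(400,300))
o[:,400:]=cv2.resize(s[160:310,250:350],(400,600),interpolation=cv2.INTER_CUBIC)
cv2.imwrite("pics/c3.png",o)
```

```text
tip bed [-17.8   2.  116.2] tcp bed [-170.7    0.9  178. ] tilt 17.83 yaw 58.4 roll -0.11 F [ 0.3 -0.6  0.3] w 0.5
```

View pics/c3.png

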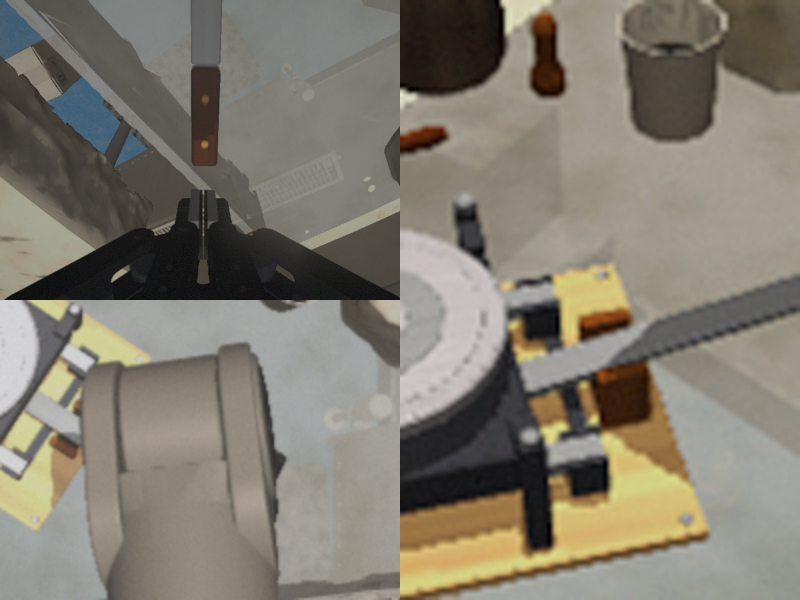

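Bar lies on the fulcrum between the cheeks and the nose is fully under the edge, with the blade step at the front face. In the full wrist image the handle end is at about (326,262). Next I'll locate the handle for pressing.

Run:
```python
from h import *
z=np.load("pics/w4.npz");T=z["T"];d=z["d"]
for px in [(326,256),(326,240),(326,200),(326,120),(326,60),(326,20)]:print(px,tobed(dep("wrist",d,px,T)[0]).round(1))
```

```text
(326, 256) [-198.    -0.4   92. ]
(326, 240) [-188.6   -0.3   89.7]
(326, 200) [-1.654e+02 -1.000e-01  8.590e+01]
(326, 120) [-124.5    0.3   78.5]
(326, 60) [-99.1   0.5  63.5]
(326, 20) [-81.1   0.6  59.9]
```

```bash
cat >> h.py <<'E'
def catch(save=None):
    s=cv2.cvtColor(vision.read_camera("scene")[0],cv2.COLOR_RGB2GRAY)
    if save: cv2.imwrite(save,s)
    a=cv2.imread("pics/ref.png",0)
    if a is None: return
    out=[]
    for (x0,x1,y0,y1) in [(288,305,266,287),(286,304,280,297),(350,400,205,240),(225,275,225,250)]:
        t=cv2.resize(a[y0:y1,x0:x1],None,fx=4,fy=4,interpolation=cv2.INTER_CUBIC);w=cv2.resize(s[y0-10:y1+10,x0-12:x1+12],None,fx=4,fy=4,interpolation=cv2.INTER_CUBIC)
        m=cv2.matchTemplate(w,t,cv2.TM_CCOEFF_NORMED);_,v,_,l=cv2.minMaxLoc(m);out.append((l[0]/4-12,l[1]/4-10,round(v,2)))
    print("catch,_,_,disc shift px",out)
def st():
    s=observe();T=tool();print("t",round(s["time"],2),"tcp bed",tobed(T[:3,3]).round(1),"F",s["contact_force"].round(1))
E
python3 - <<'E'
from h import *
catch("pics/ref.png");catch()
P=[bedpt(20,-62,22),bedpt(40,-62,22),bedpt(50,-62,22),bedpt(60,-62,22)];print(proj("scene",P).round(1).tolist())
st();plan(bedpt(-188,0,112),pose(58,5),4,0)
E
```

```text
catch,_,_,disc shift px [(0.0, 0.0, 1.0), (0.0, 0.0, 1.0), (0.0, 0.0, 1.0), (0.0, 0.0, 1.0)]
catch,_,_,disc shift px [(0.0, 0.0, 1.0), (0.0, 0.0, 1.0), (0.0, 0.0, 1.0), (0.0, 0.0, 1.0)]
[[289.7, 238.1], [281.3, 239.7], [277.1, 240.5], [272.9, 241.3]]
t 9.2 tcp bed [-165.6    1.1  177.4] F [ 1.   0.  -0.2]
from [ 522.8 -144.2  177.4] to [ 511.9 -163.7  112. ] rot total deg [ 0.  12.5  0.6]
[-0.04, 0.03, 1.73, 0.0, 3.12, 0.15, 0]
[-0.14, 0.03, 1.72, 0.0, 3.12, 0.15, 0]
[-0.23, 0.03, 1.71, 0.0, 3.12, 0.15, 0]
[-0.32, 0.03, 1.7, 0.0, 3.12, 0.15, 0]
```

apply_moves(motion=[[0,0,1.5,0,3,0.1,0],[-0.1,0,1.5,0,3,0.1,0],[-0.2,0,1.5,0,3,0.1,0],[-0.3,0,1.2,0,2,0.1,0],[-0.1,0,0,0,0,0,0],[0,0,0,0,0,0,0]])

```text
time: 9.7
eef_pos: [516.2, -151.3, 118.9]
tool_rot: [2.693, 1.524, -0.133]
contact_force: [0.6, 0.5, 0.2]
gripper_width: -0.1
```

Run:
```python
from h import *
st();plan(bedpt(-188,0,102),pose(58,5),2,0)
```

```text
t 9.7 tcp bed [-175.1    2.9  118.9] F [0.6 0.5 0.2]
from [ 516.2 -151.3  118.9] to [ 511.9 -163.7  102. ] rot total deg [-0.1  0.5  1. ]
[-0.56, 0.14, 0.9, -0.04, 0.27, 0.5, 0]
[-0.57, 0.14, 0.9, -0.04, 0.27, 0.5, 0]
```

apply_moves(motion=[[-0.6,0.15,0.7,0,0.2,0.5,0],[-0.6,0.15,0.6,0,0.2,0.5,0],[0,0,0,0,0,0,0],[0,0,0,0,0,0,0]])

```text
time: 10.03
eef_pos: [514.6, -161.3, 106.9]
tool_rot: [2.705, 1.508, -0.118]
contact_force: [-0.0, 0.4, 0.6]
gripper_width: 0.2
```

Run:
```python
from h import *
st();plan(bedpt(-188,0,98),pose(58,5),2,0)
```

```text
t 10.03 tcp bed [-184.5   -1.   106.9] F [-0.   0.4  0.6]
from [ 514.6 -161.3  106.9] to [ 511.9 -163.7   98. ] rot total deg [0.  0.  0.3]
[-0.14, -0.05, 0.46, 0.02, 0.01, 0.14, 0]
[-0.14, -0.05, 0.46, 0.02, 0.01, 0.14, 0]
```

apply_moves(motion=[[-0.1,0,0.3,0,0,0,0],[0,0,0.3,0,0,0,0],[0,0,0.2,0,0,0,0],[0,0,0.2,0,0,0,0]])

```text
time: 10.37
eef_pos: [515.5, -161.8, 97.6]
tool_rot: [2.701, 1.511, -0.115]
contact_force: [-0.0, -0.6, 1.5]
gripper_width: -0.3
```

apply_moves(motion=[[0,0,0.2,0,0,0,0],[0,0,0.2,0,0,0,0]])

```text
time: 10.53
eef_pos: [515.7, -162.7, 94.2]
tool_rot: [2.699, 1.51, -0.115]
contact_force: [-0.5, 0.1, 4.5]
gripper_width: 0.3
```

Run:
```python
from h import *
st();catch()
```

```text
t 10.53 tcp bed [-185.1   -2.7   94.2] F [-0.5  0.1  4.5]
catch,_,_,disc shift px [(0.0, 0.0, 0.99), (0.0, 0.0, 1.0), (-0.25, 1.25, 0.83), (0.0, 0.0, 0.98)]
```

apply_moves(motion=[[0,0,0.25,0,0,0,0],[0,0,0.25,0,0,0,0],[0,0,0.25,0,0,0,0]])

```text
time: 10.83
eef_pos: [515.4, -164.2, 87.5]
tool_rot: [2.698, 1.508, -0.115]
contact_force: [-1.2, -0.1, 4.2]
gripper_width: -0.0
```

apply_moves(motion=[[0,0,0.25,0,0,0,0],[0,0,0.25,0,0,0,0],[0,0,0.25,0,0,0,0]])

```text
time: 11.08
eef_pos: [514.6, -165.2, 79.5]
tool_rot: [2.699, 1.507, -0.116]
contact_force: [-1.6, -0.6, 5.8]
gripper_width: 0.1
```

Run:
```python
from h import *
st();catch()
```

```text
t 11.08 tcp bed [-187.8   -3.1   79.5] F [-1.6 -0.6  5.8]
catch,_,_,disc shift px [(0.0, 0.0, 0.99), (0.0, 0.0, 1.0), (-0.25, 5.0, 0.78), (-1.25, -0.75, 0.93)]
```

apply_moves(motion=[[0,0,0.2,0,0,0,0],[0,0,0.2,0,0,0,0],[0,0,0.2,0,0,0,0]])

```text
time: 11.38
eef_pos: [514.5, -166.0, 73.2]
tool_rot: [2.698, 1.507, -0.116]
contact_force: [-1.4, -1.4, 5.9]
gripper_width: -0.1
```

Run:
```python
from h import *
st();catch()
```

```text
t 11.38 tcp bed [-188.5   -3.5   73.2] F [-1.4 -1.4  5.9]
catch,_,_,disc shift px [(0.0, 0.0, 0.99), (0.0, 0.0, 1.0), (-0.75, 7.0, 0.76), (-1.75, -1.0, 0.91)]
```

apply_moves(motion=[[0,0,0.2,0,0,0,0],[0,0,0.2,0,0,0,0]])

```text
time: 11.6
eef_pos: [514.9, -166.9, 69.5]
tool_rot: [2.697, 1.506, -0.115]
contact_force: [-1.9, -1.0, 6.0]
gripper_width: -0.3
```

Run:
```python
from h import *
st();catch()
```

```text
t 11.6 tcp bed [-189.1   -4.3   69.5] F [-1.9 -1.   6. ]
catch,_,_,disc shift px [(-0.25, 0.25, 0.8), (0.0, 0.0, 1.0), (-1.0, 7.75, 0.75), (-2.0, -1.25, 0.9)]
```

Catch patch changed (score 0.8). Looking.

Run:
```python
from h import *
s=vision.read_camera("scene")[0][:,:,::-1];a=cv2.imread("pics/ref.png")
o=np.zeros((600,800,3),np.uint8)
for i,m in enumerate((a,s)): o[:,400*i:400*i+400]=cv2.resize(m[210:300,250:310],(400,600),interpolation=cv2.INTER_CUBIC)
cv2.imwrite("pics/c4.png",o)
```

```text
(no output)
```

View pics/c4.png

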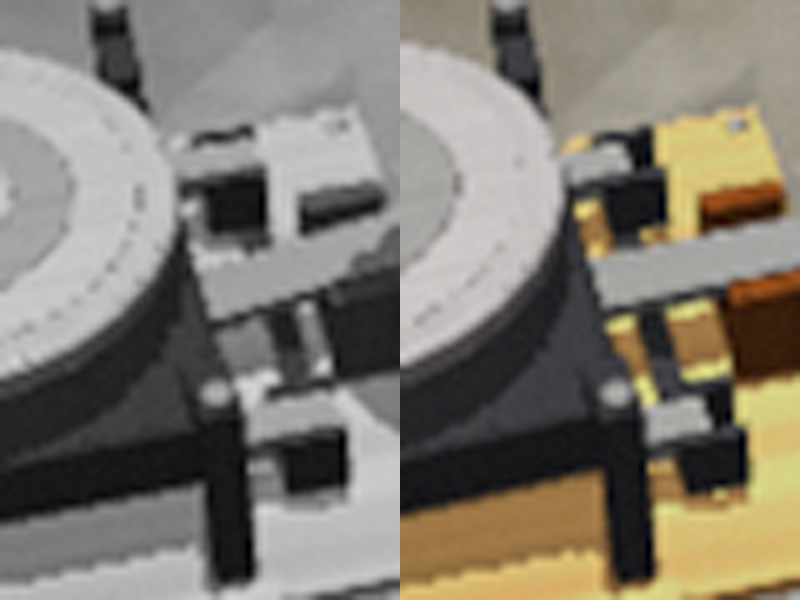

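The silver noses and the cross bar have moved about 32 px in the 6.7x crop (about 4.8 px, or 10 mm) toward the wheel, so the catch is in. Easing off.

apply_moves(motion=[[0,0,0,0,0,0,0],[0,0,-0.1,0,0,0,0],[0,0,-0.1,0,0,0,0],[0,0,-0.1,0,0,0,0],[0,0,-0.1,0,0,0,0]])

```text
time: 12.12
eef_pos: [515.2, -166.7, 73.3]
tool_rot: [2.698, 1.506, -0.115]
contact_force: [-1.1, -1.2, 2.0]
gripper_width: 0.3
```

apply_moves(motion=[[0,0,-0.1,0,0,0,0],[0,0,-0.1,0,0,0,0],[0,0,-0.1,0,0,0,0],[0,0,-0.1,0,0,0,0]])

```text
time: 12.45
eef_pos: [515.3, -165.1, 75.6]
tool_rot: [2.699, 1.508, -0.114]
contact_force: [0.5, 0.6, 0.1]
gripper_width: -0.1
```

Run:
```python
from h import *
st();catch()
```

```text
t 12.45 tcp bed [-187.3   -3.6   75.6] F [0.5 0.6 0.1]
catch,_,_,disc shift px [(-0.25, 0.25, 0.79), (0.0, 0.0, 1.0), (-0.75, 6.25, 0.76), (-1.75, -1.25, 0.9)]
```

apply_moves(motion=[[0,0,-0.2,0,0,0,0],[0,0,-0.3,0,0,0,0],[0,0,-0.6,0,0,0,0],[0,0,-1.5,0,0,0,0],[0,0,-2,0,0,0,0],[0,0,-2,0,0,0,0],[0,0,-1,0,0,0,0],[0,0,0,0,0,0,0],[0,0,0,0,0,0,0],[0,0,0,0,0,0,0]])

```text
time: 13.33
eef_pos: [518.4, -157.3, 155.5]
tool_rot: [2.7, 1.511, -0.113]
contact_force: [0.0, -1.0, -0.6]
gripper_width: -0.0
```

Run:
```python
from h import *
st();catch()
s=vision.read_camera("scene")[0][:,:,::-1];p=vision.read_camera("wrist")[0][:,:,::-1]
o=np.zeros((600,800,3),np.uint8)
o[:,:400]=cv2.resize(s[210:300,250:310],(400,600),interpolation=cv2.INTER_CUBIC)
o[:300,400:]=cv2.resize(s[150:400,180:480],(400,300));o[300:,400:]=cv2.resize(p,(400,300))
cv2.imwrite("pics/c5.png",o)
```

```text
t 13.33 tcp bed [-179.1   -2.2  155.5] F [ 0.  -1.  -0.6]
catch,_,_,disc shift px [(-0.25, 0.25, 0.8), (0.0, 0.0, 1.0), (0.0, 6.25, 0.93), (-1.75, -1.25, 0.9)]
```

View pics/c5.png

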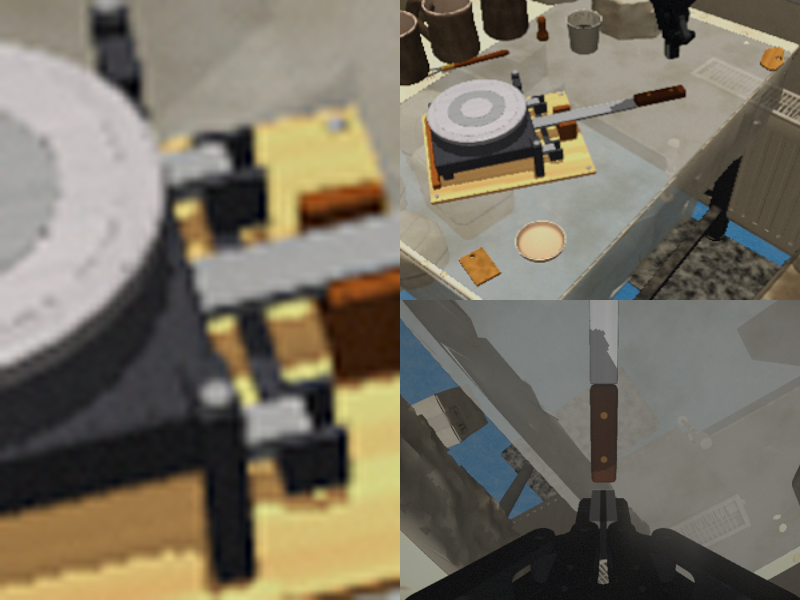

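The catch is still in (cross bar at about (258,340), noses at (275,415)) and the wheel is still raised. The bar rests on the fulcrum, the gripper is clear, and the dish, tile and beaker are untouched.

```bash
python3 -c "
from plant import r
print(r.finish_job())"
```

```text
the job is handed in; nothing more can be done
None
```

The wheel's front edge now rests on the sprung-in catch, and I have handed the job in at about 13.4 s of the 58 s allowed. No verdict was reported.

I gripped the bar near its balance point and slid it between the cheeks until its nose was under the edge. I then released it and pressed the handle near its end with closed fingers. The catch sprang in while I was pressing with about 6 N, well below the 16 N that means the wheel is on the clips. I eased off about 1 mm per row until the force fell to about zero, then lifted clear.

**Last checks:**
- **Catch:** the noses and cross bar show about 5 px of travel toward the wheel in the scene view, which is about 10 mm. They stayed in after I let go.
- **Wheel:** the disc image stayed at its raised position. I did not measure the edge height or the wheel's offset from home in mm.
- **Bar and bystanders:** the bar lies still on the fulcrum, the gripper touches nothing, and the dish, tile and beaker look unmoved.

**Disagreements:**
- **Catch patch tracking:** the automatic match never showed the catch moving. It only dropped in score, from 0.99 to 0.8, so I judged the catch by eye from enlarged crops.
- **Bar height:** the height computed from the grip was about 4 mm lower than the contact showed. I judged the seating by force and picture instead.
- **Grip width:** the gripper read about 21 mm on the 24 mm blade.

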